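Put loose parts back in their bins

ROBOT

A 6-joint arm with a two-finger parallel gripper is mounted at the origin on the work surface. World frame = base frame: x ahead of the robot, y to its left, z up, the work surface at z = 0. Lengths are in m, angles in degrees, forces in N, time in s.
With the tool pointing down it reaches from about 0.4 to 0.825 m from the base axis. Payload 7 kg.
Tool frame: the origin (TCP) lies at the very end of the fingers, on their centre line; the grasp point (between the pads) lies 19 mm behind it (ctrl.grasp_offset is the distance from the TCP to the grasp point, in m); z points along the fingers, y is the line along which they close (so a half turn about z gives the same grasp; the last joint's range is limited). The gripper opens to 88 mm and grips with 3 to 60 N. Pads are 19 mm wide; open, the fingers measure 130 mm over their backs; the gripper's body (78 mm by 193 mm) begins 47 mm behind the grasp point.
Start: joints at [-51.331, 20.546, 0.682, 0, -70.136, -16.507], TCP at [0.255, -0.625, 0.227] pointing down, gripper open.
Joint ranges: [-176.03, 176.03], [-82.01, 121.73], [-58.28, 71.71], [-173.87, 95.51], [-174.79, -0.11], [-173.66, 173.66]. Speed limits (degrees/s): [136.94, 136.94, 172.46, 180, 180, 180].

INTERFACE

Orientations are given as [roll, pitch, yaw] about the fixed x, y, z axes, in that order (R = Rz(yaw) Ry(pitch) Rx(roll)).
In Python, from plant import ctrl gives the robot as it stands. The module is installed in compiled form; this text tells all that it offers.
- The arm moves only by the tool jog_arm, never from a script. Its argument "plan" is a list that holds one entry, the list of rows, each a list of 7 numbers: the opening, from 0 (shut) to 1 (fully open), then the shift along the tool's x, y, z in m, then the turn, a rotation vector about the tool's x, y, z in degrees. A call has 1 to 20 rows; each row is the pose to reach, as a shift and turn from the pose commanded when the call began, along the tool's axes at that moment; what a row does not reach only later rows make up. A row lasts 1/8 s, in which the tool goes at most 62.5 mm and 10.7 degrees, less where a joint would pass 70% of its speed; a pose out of reach is approached as far as the arm can. A call with a gripper value outside its range is refused whole. The fingers move at their own pace and stop on an object; the grip force is fixed at half the most. Time passes only in rows, so rows that repeat a pose let the fingers close. It gives the time, the measured TCP pose, the force, the opening and the grip force at its end, in the units of the state.
- ctrl.get_obs(): the state, without advancing time (a new reading comes with each control period).
- ctrl.snapshot(name): name is "scene" or "top" or "wrist"; returns a dict with "image" (420x560x3 uint8, red, green, blue), "vertical_fov" (degrees; the focal length in pixels is half the picture's height over the tangent of half this angle, whatever the lens; pixels are square), "cx", "cy" (the principal point, pixels), "k1" (the pictures are not rectified: a ray, as slopes to the right and down, at radius r is drawn at 1 + k1 r^2 times it, then the intrinsics apply), "R" (3x3) and "t" (3): a world point X has camera coordinates R X + t; the wrist camera has in their place "T_tool_cam" (4x4, takes a point from camera to tool coordinates, whose origin is the TCP and whose axes are the flange's). Camera axes: x right, y down, z forward; pixel columns grow to the right and rows downward; lengths in m; the calibration is good to about 2 mm. A picture is of the moment at which its call begins: read the wrist's pose just before it. There is no depth.
- ctrl.close_job(): hands the job in; it is judged then, once.
The state is a dict: "clock": time; "joint_pos": joint angles; "qvel": joint speeds; "tau": joint torques, N m; "tool_pos": TCP position; "orientation": TCP orientation; "force": force on the tool from outside, world axes, zero at the start; "moment": the same for the moment, N m; "opening": finger opening in m; "gripper_force": force on a finger pad.
Only numpy, scipy, OpenCV 4.12 (cv2) and the standard library are available. Lean on these libraries where they do the work, as an engineer would, in place of code of your own. Each camera call takes 0.05 s, during which the arm holds its last target. There are 200 camera calls.

TASK

Clear the loose stock off the desk: put the motor, the heat sink, the gear and the capacitor into the parts tray, each in the red bin that already holds its own kind. The brass furniture knob and the blue pot of paint look similar but are not stock: leave them where they are.

Things in the scene. Friction and masses are not known exactly. Their poses are not given: they have to be found in the camera images.
- motor_mid (a point): loose small electric motor lying on its flat: silver steel can with a white plastic end cap, 42 mm long along its x axis by 33 mm wide (y) by 25 mm high (z), a thin 6 mm shaft standing out at the +x end; about 110 g. The point is the centre of the can, half-way up (12.5 mm above the table)
- heatsink_mid (a point): loose black aluminium heat sink block, 40 by 40 mm and 25 mm high, six upright fins along its x axis; about 55 g. The point is its centre, half-way up (12.5 mm above the table)
- gear_mid (a point): loose brass gear lying flat: toothed wheel 42 mm across and 12 mm thick with five dark holes, and a hub 15 mm across on top, 20 mm high in all; about 100 g. The point is on its axis, half-way up (10 mm above the table)
- capacitor_mid (a point): loose blue capacitor standing upright: cylinder 32 mm in diameter and 45 mm high with a bare silver top and a white stripe down the side; about 50 g. The point is its centre, half-way up (22.5 mm above the table)
- drawer_knob_mid (a point): loose brass furniture knob, a smooth mushroom standing on its narrow foot, domed head 39 mm across, 33 mm high, no teeth or holes; not stock, stays where it is. The point is on its axis, half-way up (16.5 mm above the table)
- paint_pot_mid (a point): loose pot of blue paint standing upright, 37 mm in diameter and 40 mm high, with a dark blue lid (no silver top); not stock, stays where it is. The point is its centre, half-way up (20 mm above the table)
- bin_motor: fixed red bin, 122 mm deep (x axis, away from the robot) by 100 mm wide (y), walls and floor 3 mm, sides 40 mm high, front wall and front 30 mm of the sides 30 mm high; two silver motors lie fixed in its back half, up to 28 mm above its underside; floor at x -58 to +9 mm is free. Origin: centre of its underside, 3 mm above the table. One of four side by side, 102 mm apart, in a steel tray; their order changes
- bin_heatsink: fixed red bin, 122 mm deep (x axis, away from the robot) by 100 mm wide (y), walls and floor 3 mm, sides 40 mm high, front wall and front 30 mm of the sides 30 mm high; two black finned heat sinks lie fixed in its back half, up to 28 mm above its underside; floor at x -58 to +9 mm is free. Origin: centre of its underside, 3 mm above the table. One of four side by side, 102 mm apart, in a steel tray; their order changes
- bin_gear: fixed red bin, 122 mm deep (x axis, away from the robot) by 100 mm wide (y), walls and floor 3 mm, sides 40 mm high, front wall and front 30 mm of the sides 30 mm high; two brass gears lie fixed in its back half, up to 23 mm above its underside; floor at x -58 to +9 mm is free. Origin: centre of its underside, 3 mm above the table. One of four side by side, 102 mm apart, in a steel tray; their order changes
- bin_capacitor: fixed red bin, 122 mm deep (x axis, away from the robot) by 100 mm wide (y), walls and floor 3 mm, sides 40 mm high, front wall and front 30 mm of the sides 30 mm high; two blue capacitors laid on their sides lie fixed in its back half, up to 35 mm above its underside; floor at x -58 to +9 mm is free. Origin: centre of its underside, 3 mm above the table. One of four side by side, 102 mm apart, in a steel tray; their order changes

How it is judged:
By the outcome, as a careful person would: the job done as asked, in the order asked, and still so for the second after the job is handed in, with the robot touching nothing.
It also fails if it takes over 96 s, if anything falls off the work surface, if the arm or the gripper's body presses on something with over 40 N, if the wrist force passes 120 N, or if a joint passes its speed limit or range.

## Working session

There is one attempt and no reset: what is moved stays moved. The work goes in short steps, Python scripts to look and compute and a tool call to move; the robot and the scene stay as the last step left them, time stands still between calls to the robot, and variables do not carry over. Pictures are saved under pics/ and viewed, at most 14 in all, crops included, and the job is handed in when it is done.

Besides the shell and the picture viewer there is one more tool, called after "Call:" in YAML: its name, and indented under it one key for each argument. jog_arm: Moves the arm, as the interface text tells. Its arguments: {"type":"object","properties":{"plan":{"type":"array","items":{"type":"array","items":{"type":"array","items":{"type":"number"}}}}},"required":["plan"]}

```bash
mkdir -p pics; cat > h.py <<'E'
import numpy as np, cv2
from scipy.spatial.transform import Rotation as Ro
from plant import ctrl
def cam(s, obs=None):
    h,w=s["image"].shape[:2]; f=h/2/np.tan(np.radians(s["vertical_fov"])/2)
    K=np.array([[f,0,s["cx"]],[0,f,s["cy"]],[0,0,1.]])
    if "T_tool_cam" in s:
        T=np.eye(4); T[:3,:3]=Ro.from_euler('xyz',obs["orientation"],degrees=True).as_matrix(); T[:3,3]=obs["tool_pos"]
        M=np.linalg.inv(T@s["T_tool_cam"]); R,t=M[:3,:3],M[:3,3]
    else: R,t=np.array(s["R"]),np.array(s["t"])
    return K,s["k1"],R,t
def on_plane(c,px,z):
    K,k1,R,t=c; d=(np.atleast_2d(px)-K[:2,2])/K[0,0]; u=d.copy()
    for _ in range(30): u=d/(1+k1*(u**2).sum(1,keepdims=True))
    v=np.c_[u,np.ones(len(u))]@R; o=-R.T@t
    return o+v*((z-o[2])/v[:,2])[:,None]
def proj(c,X):
    K,k1,R,t=c; p=np.atleast_2d(X)@R.T+t; u=p[:,:2]/p[:,2:]
    return u*(1+k1*(u**2).sum(1,keepdims=True))*K[0,0]+K[:2,2]
def shot(name,fn=None):
    o=ctrl.get_obs(); s=ctrl.snapshot(name)
    if fn: cv2.imwrite("pics/"+fn,s["image"][:,:,::-1])
    return s["image"],cam(s,o),o
E
python3 - <<'E'
from h import *
for n in("top","scene"):
    im,c,o=shot(n,n+"0.png"); K,k,R,t=c; print(n,K[0,0],k,-R.T@t); np.save("pics/"+n+".npy",np.array(c,dtype=object),allow_pickle=True)
print(o); print(ctrl.snapshot("wrist")["T_tool_cam"])
E
```

```text
top 525.0506600708707 -0.15695820968168833 [ 0.4175847  -0.01581142  1.33138779]
scene 505.1634089819116 -0.0876844619496179 [1.2814191  0.38246761 0.74541057]
{'clock': 0.05, 'joint_pos': array([-5.13304447e+01,  2.05908510e+01,  6.35294604e-01, -1.84915975e-02,
       -7.01356438e+01, -1.65075228e+01]), 'qvel': array([ 0.02720294, -0.14521364, -0.01549296, -0.0253151 , -0.04126797,
        0.00047408]), 'tau': array([-5.66468116e-04, -5.84675181e+01,  2.94064093e+01,  7.02600673e+00,
        1.03258001e-02, -3.89292848e-05]), 'tool_pos': array([ 0.25442773, -0.62470464,  0.22564595]), 'orientation': array([ 1.79907619e+02, -9.24908835e-03, -1.57844257e+02]), 'force': array([-0.17005701, -0.315754  ,  0.02647358]), 'moment': array([ 0.00486166, -0.03529551,  0.0011621 ]), 'gripper_force': 0.0, 'opening': 0.08762716032928106}
[[ 3.69790032e-04 -9.69445918e-01 -2.45304861e-01  6.59429418e-02]
 [ 9.99999061e-01  3.48697056e-05  1.36966463e-03 -3.85775213e-04]
 [-1.31926207e-03 -2.45305137e-01  9.69445021e-01 -1.58164460e-01]
 [ 0.00000000e+00  0.00000000e+00  0.00000000e+00  1.00000000e+00]]
```

View pics/top0.png

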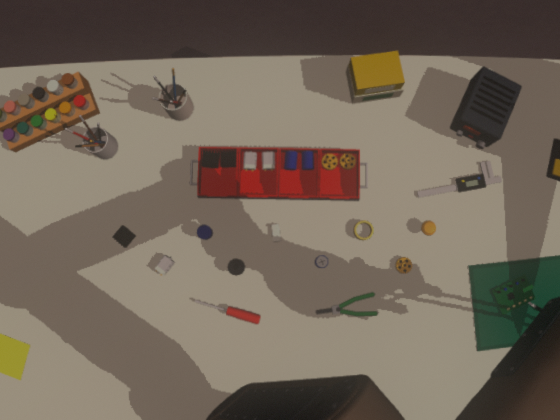

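View pics/scene0.png

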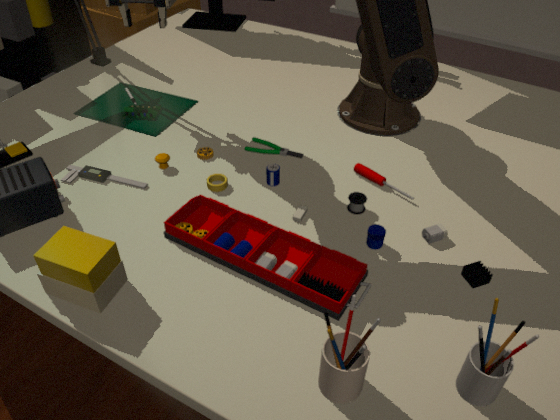

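Top view: the bins left to right are heat sink, motor, capacitor and gear, spanning (198–360, 148–200). Loose stock: heat sink (124,237), motor (164,264), silver-topped capacitor (322,262), gear (403,265). Decoys: paint pot (205,232) and knob (429,228).

```bash
python3 - <<'E'
from h import *
im,c,o=shot("top")
P=dict(heatsink=(124,237,25),motor=(164,264,25),cap=(322,262,45),gear=(403,265,12),knob=(429,228,33),pot=(205,232,40))
tiles=[]
for n,(x,y,h) in P.items():
    r=22; sub=im[y-r:y+r,x-r:x+r].astype(float); bg=np.median(np.r_[sub[0],sub[-1],sub[:,0],sub[:,-1]],axis=0)
    d=np.abs(sub-bg).max(2); m=(d>30).astype(np.uint8)
    cs,_=cv2.findContours(m,cv2.RETR_EXTERNAL,cv2.CHAIN_APPROX_NONE); k=max(cs,key=cv2.contourArea)
    pts=k[:,0]+[x-r,y-r]; W=on_plane(c,pts,h/1000)
    rr=cv2.minAreaRect((W[:,:2]*1000).astype(np.float32)); print(n,np.round(W[:,:2].mean(0),4),rr)
    t=cv2.resize(im[y-r:y+r,x-r:x+r],None,fx=5.5,fy=5.5,interpolation=cv2.INTER_CUBIC)
    cv2.drawContours(t,[((k+.5)*5.5).astype(int)],-1,(255,0,255),1); tiles.append(t)
cv2.imwrite("pics/tiles.png",np.vstack([np.hstack(tiles[:3]),np.hstack(tiles[3:])])[:,:,::-1])
# tray by red
hsv=cv2.cvtColor(im,cv2.COLOR_RGB2HSV); m=((hsv[...,1]>200)&((hsv[...,0]<6)|(hsv[...,0]>174))&(hsv[...,2]>60)).astype(np.uint8)
m[:140]=0;m[210:]=0
m=cv2.morphologyEx(m,cv2.MORPH_CLOSE,np.ones((9,9)))
k=max(cv2.findContours(m,cv2.RETR_EXTERNAL,cv2.CHAIN_APPROX_NONE)[0],key=cv2.contourArea)
print(cv2.boundingRect(k),cv2.minAreaRect((on_plane(c,k[:,0],.04)[:,:2]*1000).astype(np.float32)))
cv2.imwrite("pics/tray.png",cv2.resize(im[135:212,185:375],None,fx=4.2,fy=4.2)[:,:,::-1])
E
```

```text
heatsink [0.5078 0.3946] ((508.65069580078125, 395.293212890625), (47.07590103149414, 42.837913513183594), 49.870201110839844)
motor [0.4464 0.3013] ((445.009765625, 302.7149963378906), (42.22146224975586, 61.85091018676758), 31.551986694335938)
cap [ 0.4799 -0.1102] ((472.5606994628906, -103.81809997558594), (105.52537536621094, 41.635276794433594), 89.25617980957031)
gear [ 0.4063 -0.3058] ((414.62005615234375, -309.3253173828125), (109.60404205322266, 75.30546569824219), 88.89124298095703)
knob [ 0.525  -0.3562] ((524.3843994140625, -355.07940673828125), (72.65045928955078, 38.11812210083008), 81.81244659423828)
pot [0.4838 0.2164] ((489.09710693359375, 210.92208862304688), (55.67514419555664, 49.66012954711914), 89.69808959960938)
(241, 171, 21, 25) ((637.7523803710938, 67.62088775634766), (55.432586669921875, 54.14762878417969), 82.00552368164062)
```

View pics/tiles.png

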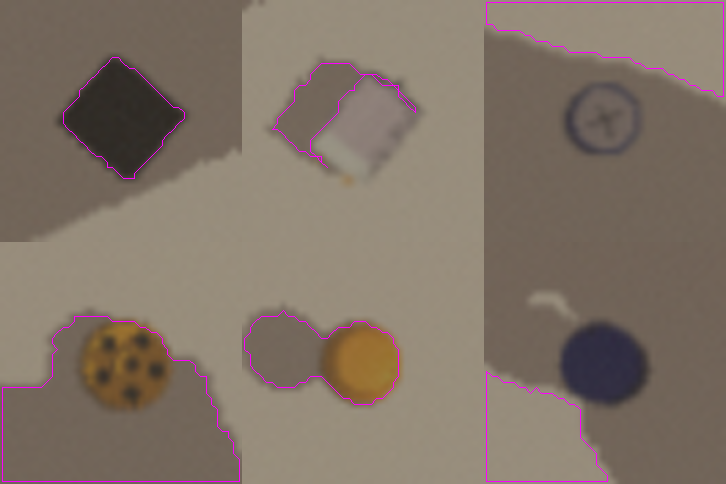

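View pics/tray.png

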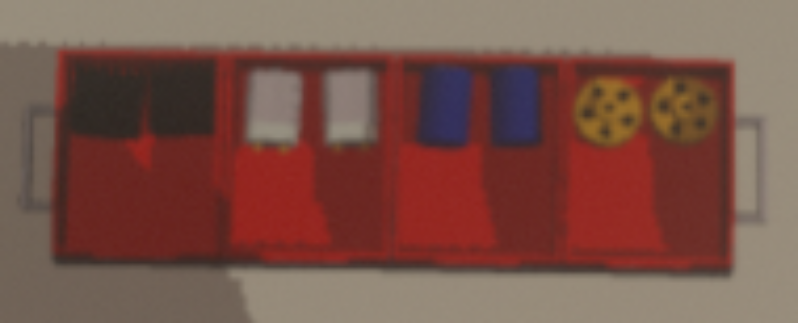

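Tiles: heat sink about 45° rotated, centred at (124.5,236.5). Motor centred at (164.7,265.2), with its axis running from lower-left (white cap) to upper-right. Capacitor (321.6,261.5), gear (403.7,265.4). The tray crop confirms the bin order: heat sink, motor, capacitor, gear.

```bash
python3 - <<'E'
from h import *
im,c,o=shot("top")
for n,p,h in [("heatsink",(124.5,236.5),.025),("motor",(164.7,265.2),.025),("cap",(321.6,261.5),.045),("gear",(403.7,265.4),.012),("knob",(428.6,228),.025),("pot",(204.8,232.2),.04)]:
    print(n,np.round(on_plane(c,p,h)[0],4))
t=lambda a,x,y:(np.array(a)/5.5+[x-22,y-22])
W=on_plane(c,[t(p,164,264) for p in[(70,145),(128,75),(180,108),(123,182)]],.025)[:,:2]; print(W,np.diff(W,axis=0)); 
for i in(0,1): d=W[i+1]-W[i]; print("motor edge",np.linalg.norm(d),np.degrees(np.arctan2(d[1],d[0])))
W=on_plane(c,[t(p,124,237) for p in[(62,118),(115,57),(185,117),(128,180)]],.025)[:,:2]
for i in range(3): d=W[i+1]-W[i]; print("hs edge",np.linalg.norm(d),np.degrees(np.arctan2(d[1],d[0])))
q=lambda a:np.array(a)/4.2+[185,135]
print("back",on_plane(c,[q(p) for p in[(62,52),(733,62)]],.043)); print("front",on_plane(c,[q(p) for p in[(53,256),(732,264)]],.033))
print("div",on_plane(c,[q(p) for p in[(226,150),(394,152),(562,155)]],.043))
E
```

```text
heatsink [0.5073 0.3926 0.025 ]
motor [0.4346 0.2875 0.025 ]
cap [ 0.4407 -0.1034  0.045 ]
gear [ 0.4286 -0.3128  0.012 ]
knob [ 0.5212 -0.3765  0.025 ]
pot [0.5156 0.1839 0.04  ]
[[0.42667537 0.31297273]
 [0.45853014 0.28627715]
 [0.44342302 0.26202668]
 [0.4098399  0.28817311]] [[ 0.03185477 -0.02669558]
 [-0.01510712 -0.02425047]
 [-0.03358312  0.02614643]]
motor edge 0.041561769241330364 -39.96436640040522
motor edge 0.028571146627890894 -121.9213339508983
hs edge 0.03751727911779155 -41.35400066622126
hs edge 0.04398716326085403 -129.54837231910983
hs edge 0.03927049342290891 137.46954794236942
back [[ 0.73018083  0.19821062  0.043     ]
 [ 0.71889514 -0.20428009  0.043     ]]
front [[ 0.60763826  0.20385855  0.033     ]
 [ 0.59826989 -0.20140012  0.033     ]]
div [[ 0.66867178  0.09904602  0.043     ]
 [ 0.66616257 -0.00094703  0.043     ]
 [ 0.66324083 -0.10065583  0.043     ]]
```

```bash
cat > off.py <<'E'
import sys,numpy as np
from scipy.spatial.transform import Rotation as Ro
# usage: off.py "x,y,z,yaw" (commanded start) "x,y,z,yaw"...  -> shift mm, turn, in tool axes (tool pointing down)
a=[np.array([float(v) for v in s.split(",")]) for s in sys.argv[1:]]
R=Ro.from_euler('xyz',[180,0,a[0][3]],degrees=True).as_matrix()
for b in a[1:]: print(np.round(R.T@(b[:3]-a[0][:3]),4), "rz",round(-(b[3]-a[0][3]),2),"rows",round(np.linalg.norm(b[:3]-a[0][:3])/.0625,1))
E
python3 off.py 0.255,-0.625,0.227,-157.84 .5,-.1,.2,-190 .435,.2875,.15,-218
```

```text
[-0.4249  0.3938  0.027 ] rz 32.16 rows 9.3
[-0.5109  0.7772  0.077 ] rz 60.16 rows 14.9
```

Call:
jog_arm:
  plan:
    - [[1,-0.425,0.394,0.027,0,0,32],[1,-0.425,0.394,0.027,0,0,32],[1,-0.425,0.394,0.027,0,0,32],[1,-0.425,0.394,0.027,0,0,32],[1,-0.425,0.394,0.027,0,0,32],[1,-0.425,0.394,0.027,0,0,32],[1,-0.425,0.394,0.027,0,0,32],[1,-0.425,0.394,0.027,0,0,32],[1,-0.425,0.394,0.027,0,0,32],[1,-0.425,0.394,0.027,0,0,32],[1,-0.511,0.777,0.077,0,0,60.16],[1,-0.511,0.777,0.077,0,0,60.16],[1,-0.511,0.777,0.077,0,0,60.16],[1,-0.511,0.777,0.077,0,0,60.16],[1,-0.511,0.777,0.077,0,0,60.16],[1,-0.511,0.777,0.077,0,0,60.16],[1,-0.511,0.777,0.077,0,0,60.16],[1,-0.511,0.777,0.077,0,0,60.16],[1,-0.511,0.777,0.077,0,0,60.16],[1,-0.511,0.777,0.077,0,0,60.16]]

```text
clock: 2.75
tool_pos: [0.4544, 0.2692, 0.1476]
orientation: [179.6, -2.9, 144.1]
force: [0.4, 0.4, -0.5]
opening: 0.088
gripper_force: 0.0
```

```bash
python3 - <<'E'
from h import *
im,c,o=shot("wrist","w1.png"); print(o["clock"],o["tool_pos"],o["orientation"],o["joint_pos"])
print(proj(c,[[.4346,.2875,.025],o["tool_pos"]]))
E
```

```text
2.75 [0.45436255 0.26920908 0.14756981] [179.62848404  -2.92384267 144.1311203 ] [  49.65591766   11.21267588  -22.00132473   -3.52314958  -56.69322796
 -173.60159925]
[[279.99827376 181.06486407]
 [277.74500678 256.43801283]]
```

View pics/w1.png

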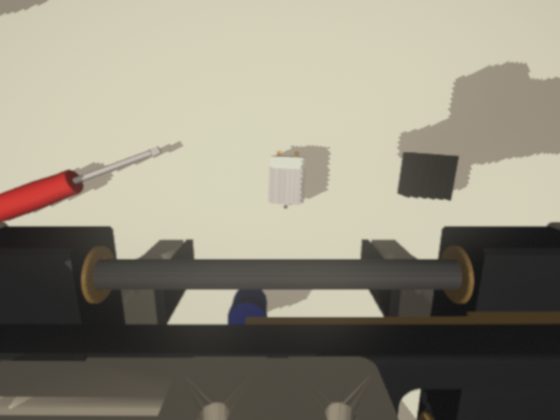

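The wrist view shows the motor at (286,181), its axis vertical in the picture. Joint 6 is at its limit, so I'll use the half-turn grasp (yaw −38).

```bash
python3 - <<'E'
from h import *
im,c,o=shot("wrist")
sub=im[140:215,255:320]; hsv=cv2.cvtColor(sub,cv2.COLOR_RGB2HSV).astype(int)
m=((hsv[...,1]<32)).astype(np.uint8); m=cv2.morphologyEx(m,cv2.MORPH_OPEN,np.ones((3,3)))
k=max(cv2.findContours(m,0,1)[0],key=cv2.contourArea)[:,0]+[255,140]
print(cv2.boundingRect(k),cv2.contourArea(k))
W=on_plane(c,k,.025)[:,:2]; r=cv2.minAreaRect((W*1000).astype(np.float32)); print(r)
W=on_plane(c,[(269,158),(303,158),(302,203),(269,203),(286,181)],.025);print(np.round(W,4))
# heatsink top corners
W=on_plane(c,[(402,152),(458,155),(452,199),(399,192)],.025);print(np.round(W,4),W.mean(0))
E
python3 off.py .454,.269,.148,144 .455,.27,.2,-38
```

```text
(267, 155, 38, 53) 1649.5
((438.0464782714844, 291.36749267578125), (32.49895095825195, 45.91765594482422), 52.29542922973633)
[[0.4126 0.2916 0.025 ]
 [0.4301 0.3157 0.025 ]
 [0.4623 0.292  0.025 ]
 [0.4449 0.268  0.025 ]
 [0.4378 0.2919 0.025 ]]
[[0.4766 0.389  0.025 ]
 [0.5078 0.4278 0.025 ]
 [0.5389 0.4039 0.025 ]
 [0.5053 0.3683 0.025 ]] [0.50716273 0.39724725 0.025     ]
[-0.0002  0.0014 -0.052 ] rz 182.0 rows 0.8
```

Call:
jog_arm:
  plan:
    - [[1,0,0,0,0,0,-60],[1,0,0,0,0,0,-60],[1,0,0,0,0,0,-60],[1,0,0,0,0,0,-60],[1,0,0,0,0,0,-60],[1,0,0,0,0,0,-120],[1,0,0,0,0,0,-120],[1,0,0,0,0,0,-120],[1,0,0,0,0,0,-120],[1,0,0,0,0,0,-120],[1,0,0,0,0,0,-120],[1,0,0,0,0,0,-178],[1,0,0,0,0,0,-178],[1,0,0,0,0,0,-178],[1,0,0,0,0,0,-178],[1,0,0,0,0,0,-178],[1,0,0,0,0,0,-178],[1,0,0,0,0,0,-178],[1,0,0,0,0,0,-178]]

```text
clock: 5.22
tool_pos: [0.4544, 0.2698, 0.1475]
orientation: [-179.7, 2.9, -38.0]
force: [-0.0, -0.3, -0.2]
opening: 0.0876
gripper_force: 0.0
```

```bash
python3 -c "
from h import *
o=ctrl.get_obs();print(o['tool_pos'],o['orientation'],o['joint_pos'])"
```

```text
[0.45443905 0.26979151 0.14748268] [-179.73109648    2.94467265  -37.98415725] [ 49.68519333  11.24880314 -21.96294929  -3.53440908 -56.68914682
   4.26264408]
```

```bash
cat > off.py <<'E'
import sys,numpy as np
from scipy.spatial.transform import Rotation as Ro
from plant import ctrl
# usage: off.py "x,y,z,yaw" ... from the measured pose (sag 1.3 mm) -> shift, turn in tool axes, tool to point down
o=ctrl.get_obs(); p=o["tool_pos"]+[0,0,.0013]; R=Ro.from_euler('xyz',o["orientation"],degrees=True)
print("at",np.round(o["tool_pos"],4),np.round(o["orientation"],1),"q",np.round(o["joint_pos"]),"open",o["opening"],o["clock"])
for s in sys.argv[1:]:
    b=np.array([float(v) for v in s.split(",")]); d=b[:3]-p
    T=R.inv()*Ro.from_euler('xyz',[180,0,b[3]],degrees=True)
    print(np.round(R.inv().apply(d),3), "turn",np.round(T.as_rotvec(degrees=True),1),"rows",round(np.linalg.norm(d)/.0625,1))
E
python3 off.py .437,.290,.1,-38 .437,.29,.005,-38
```

```text
at [0.4544 0.2698 0.1475] [-179.7    2.9  -38. ] q [ 50.  11. -22.  -4. -57.   4.] open 0.0876409427633337 5.225
[-0.024 -0.005  0.05 ] turn [-0.3  2.9  0. ] rows 0.9
[-0.019 -0.005  0.145] turn [-0.3  2.9  0. ] rows 2.3
```

Call:
jog_arm:
  plan:
    - [[1,-0.024,-0.005,0.05,-0.3,2.9,0],[1,-0.024,-0.005,0.05,-0.3,2.9,0],[1,-0.024,-0.005,0.05,-0.3,2.9,0],[1,-0.021,-0.005,0.1,-0.3,2.9,0],[1,-0.02,-0.005,0.13,-0.3,2.9,0],[1,-0.019,-0.005,0.145,-0.3,2.9,0],[1,-0.019,-0.005,0.145,-0.3,2.9,0],[0,-0.019,-0.005,0.145,-0.3,2.9,0],[0,-0.019,-0.005,0.145,-0.3,2.9,0],[0,-0.019,-0.005,0.145,-0.3,2.9,0],[0,-0.019,-0.005,0.145,-0.3,2.9,0],[0,-0.019,-0.005,0.145,-0.3,2.9,0],[0,-0.019,-0.005,0.145,-0.3,2.9,0],[0,-0.019,-0.005,0.145,-0.3,2.9,0]]

```text
clock: 6.98
tool_pos: [0.437, 0.2908, 0.0035]
orientation: [180.0, 0.0, -37.8]
force: [-0.7, -0.0, 0.1]
opening: 0.0323
gripper_force: 30.0
```

```bash
python3 off.py .437,.29,.12,-38 .64,.05,.12,0 .64,.05,.06,0
```

```text
at [0.437  0.2908 0.0035] [180.    0.  -37.8] q [ 55.  21. -33.  -0. -36.  -3.] open 0.03230043474804508 6.975
[ 0.     0.001 -0.115] turn [0.  0.  0.2] rows 1.8
[ 0.308  0.066 -0.115] turn [  0.    0.1 -37.8] rows 5.4
[ 0.308  0.066 -0.055] turn [  0.    0.1 -37.8] rows 5.1
```

Call:
jog_arm:
  plan:
    - [[0,0,0,-0.06,0,0,0],[0,0,0,-0.115,0,0,0],[0,0,0,-0.115,0,0,0],[0,0.308,0.066,-0.115,0,0,-36.5],[0,0.308,0.066,-0.115,0,0,-36.5],[0,0.308,0.066,-0.115,0,0,-36.5],[0,0.308,0.066,-0.115,0,0,-36.5],[0,0.308,0.066,-0.115,0,0,-36.5],[0,0.308,0.066,-0.115,0,0,-36.5],[0,0.308,0.066,-0.115,0,0,-36.5],[0,0.308,0.066,-0.115,0,0,-36.5],[0,0.308,0.066,-0.115,0,0,-36.5]]

```text
clock: 8.48
tool_pos: [0.6392, 0.0508, 0.1182]
orientation: [180.0, 0.1, -1.2]
force: [0.1, 0.5, -0.1]
opening: 0.0323
gripper_force: 30.0
```

```bash
python3 - <<'E'
from h import *
im,c,o=shot("wrist","w2.png"); print(o["clock"],o["tool_pos"],o["orientation"])
import pickle; pickle.dump(c,open("w2.pkl","wb"))
t=im.copy()
B=np.array([.665,.05]); a=np.radians(-1.5); r=np.array([[np.cos(a),-np.sin(a)],[np.sin(a),np.cos(a)]])
p=[np.r_[B+r@[sx*.061,sy*.05],.043] for sx,sy in((1,-1),(1,1),(-1,1),(-1,-1))]
cv2.polylines(t,[proj(c,p).astype(np.int32)],True,(0,255,0))
cv2.imwrite("pics/w2o.png",t[:,:,::-1])
E
```

```text
8.475 [0.63922805 0.05078125 0.11822928] [ 1.79998146e+02  7.64054700e-02 -1.24834184e+00]
```

View pics/w2o.png

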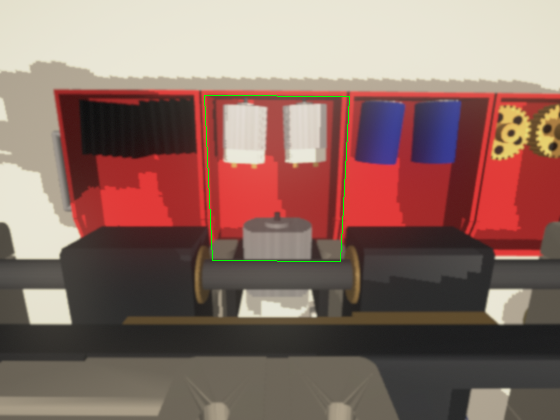

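The wrist view with the overlay confirms the motor bin. Its true edges (202–348) sit about 2.5 px left of my box, so the bin is near y = 0.052. The held motor's shaft points toward +x at (278,215).

```bash
python3 off.py .636,.052,.06,-1.5 .636,.052,.0125,-1.5 .636,.052,.13,-1.5
```

```text
at [0.6393 0.0508 0.1184] [-1.8e+02  1.0e-01 -1.2e+00] q [ 22.  22. -12.  -0. -56.  67.] open 0.03187747176243475 8.525
[-0.003 -0.001  0.06 ] turn [-0.   0.1  0.3] rows 1.0
[-0.003 -0.001  0.107] turn [-0.   0.1  0.3] rows 1.7
[-0.003 -0.001 -0.01 ] turn [-0.   0.1  0.3] rows 0.2
```

Call:
jog_arm:
  plan:
    - [[0,-0.003,-0.001,0,0,0,0.3],[0,-0.003,-0.001,0.05,0,0,0.3],[0,-0.003,-0.001,0.08,0,0,0.3],[0,-0.003,-0.001,0.1,0,0,0.3],[0,-0.003,-0.001,0.107,0,0,0.3],[0,-0.003,-0.001,0.107,0,0,0.3],[0,-0.003,-0.001,0.107,0,0,0.3],[0.5,-0.003,-0.001,0.107,0,0,0.3],[0.5,-0.003,-0.001,0.107,0,0,0.3],[0.5,-0.003,-0.001,0.107,0,0,0.3],[0.5,-0.003,-0.001,0.107,0,0,0.3],[0.5,-0.003,-0.001,0.06,0,0,0.3],[0.5,-0.003,-0.001,0,0,0,0.3],[0.5,-0.003,-0.001,0,0,0,0.3]]

```text
clock: 10.28
tool_pos: [0.6403, 0.0516, 0.1241]
orientation: [-179.9, -0.5, -1.6]
force: [0.2, -0.1, -0.2]
opening: 0.0436
gripper_force: 0.0
```

```bash
python3 - <<'E'
from h import *
im,c,o=shot("wrist","w3.png"); print(o["clock"],o["tool_pos"],o["orientation"],o["force"])
E
python3 off.py .507,.395,.15,-40 .507,.395,.005,-40 .507,.395,.15,-132
```

```text
10.275 [0.64028686 0.05162296 0.12406833] [-179.85291861   -0.47701941   -1.57880989] [ 0.15364055 -0.1246543  -0.23533908]
at [0.6384 0.0513 0.1211] [-179.9   -0.2   -1.6] q [ 22.  22. -12.  -0. -56.  66.] open 0.043719578286091104 10.325
[-0.141 -0.34  -0.027] turn [-0.2 -0.2 38.4] rows 5.9
[-0.142 -0.34   0.118] turn [-0.2 -0.2 38.4] rows 6.2
[-0.141 -0.34  -0.027] turn [ -0.3   0.  130.4] rows 5.9
```

View pics/w3.png

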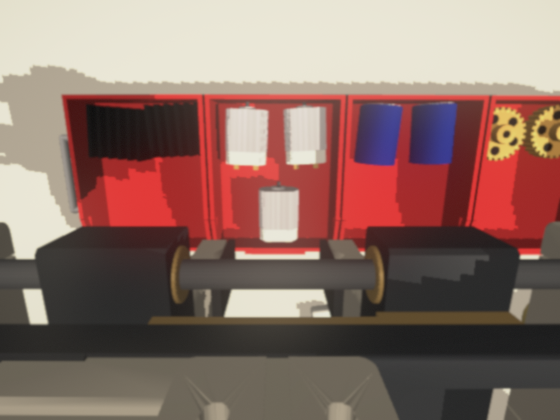

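The motor sits in its bin at (278,215). Next is the heat sink.

Call:
jog_arm:
  plan:
    - [[1,-0.141,-0.34,-0.027,0,0,38.4],[1,-0.141,-0.34,-0.027,0,0,38.4],[1,-0.141,-0.34,-0.027,0,0,38.4],[1,-0.141,-0.34,-0.027,0,0,38.4],[1,-0.141,-0.34,-0.027,0,0,38.4],[1,-0.141,-0.34,-0.027,0,0,38.4],[1,-0.141,-0.34,-0.027,0,0,38.4],[1,-0.141,-0.34,-0.027,0,0,38.4],[1,-0.141,-0.34,-0.027,0,0,38.4],[1,-0.141,-0.34,-0.027,0,0,38.4]]

```text
clock: 11.58
tool_pos: [0.5061, 0.3933, 0.1452]
orientation: [179.9, 0.0, -40.1]
force: [0.2, -0.0, -0.0]
opening: 0.0876
gripper_force: 0.0
```

```bash
python3 - <<'E'
from h import *
im,c,o=shot("wrist","w4.png")
m=(im.max(2)<60).astype(np.uint8); m[215:]=0
p=proj(c,[.507,.395,.025])[0]; print("expected",p)
for k in cv2.findContours(m,0,1)[0]:
    if cv2.contourArea(k)>300:
        W=on_plane(c,k[:,0],.025)[:,:2]; print(cv2.boundingRect(k),cv2.minAreaRect((W*1000).astype(np.float32)))
E
python3 off.py .507,.395,.1,-40 .507,.395,.005,-40
```

```text
expected [274.39250635 204.44083669]
(432, 8, 40, 49) ((522.4071655273438, 202.198486328125), (26.687667846679688, 33.20363998413086), 77.31547546386719)
at [0.5062 0.3935 0.1453] [179.9   0.  -40.1] q [ 55.  21. -10.  -0. -59.  -5.] open 0.08778817754637395 11.625
[-0.    -0.002  0.047] turn [ 0.1  0.  -0.1] rows 0.7
[-0.    -0.002  0.142] turn [ 0.1  0.  -0.1] rows 2.3
```

View pics/w4.png

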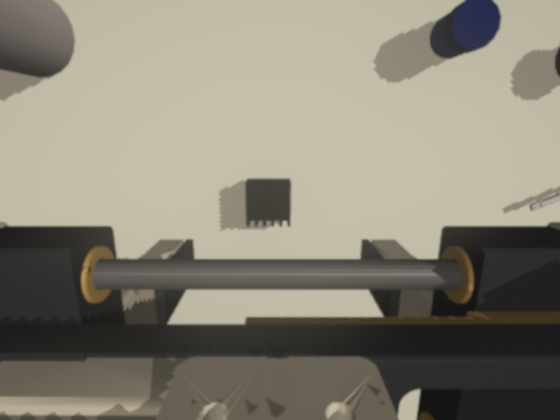

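The heat sink is at (269,202), square to the fingers, with fins along tool x. I'll shift about −4 mm in tool y.

Call:
jog_arm:
  plan:
    - [[1,0.001,-0.006,0.05,0,0,0],[1,0.001,-0.006,0.1,0,0,0],[1,0.001,-0.006,0.13,0,0,0],[1,0.001,-0.006,0.142,0,0,0],[1,0.001,-0.006,0.142,0,0,0],[0,0.001,-0.006,0.142,0,0,0],[0,0.001,-0.006,0.142,0,0,0],[0,0.001,-0.006,0.142,0,0,0],[0,0.001,-0.006,0.142,0,0,0],[0,0.001,-0.006,0.142,0,0,0],[0,0.001,-0.006,0.142,0,0,0],[0,0.001,-0.006,0.05,0,0,0],[0,0.001,-0.006,0.03,0,0,0],[0,0.001,-0.006,0.03,0,0,0]]

```text
clock: 13.38
tool_pos: [0.5122, 0.4007, 0.1203]
orientation: [-179.6, 0.0, -40.0]
force: [0.5, 0.6, -0.9]
opening: 0.0398
gripper_force: 30.0
```

```bash
python3 off.py .641,.154,.12,-1.5 .641,.154,.013,-1.5; python3 - <<'E'
# bin centre from w3: divider line intersections
from h import *
import pickle
c=pickle.load(open("w2.pkl","rb"))
print(on_plane(c,[(57,91),(202,93),(348,94),(491,96)],.043))
E
```

```text
at [0.5122 0.4007 0.1203] [-179.6    0.   -40. ] q [ 55.  23. -11.   0. -56.  -5.] open 0.03982978978318033 13.375
[0.257 0.106 0.001] turn [ -0.4  -0.1 -38.5] rows 4.5
[0.257 0.107 0.108] turn [ -0.4  -0.1 -38.5] rows 4.8
[[ 7.32819402e-01  2.00248233e-01  4.30000000e-02]
 [ 7.29161039e-01  1.00233473e-01  4.30000000e-02]
 [ 7.26339143e-01 -2.51033095e-04  4.30000000e-02]
 [ 7.23084012e-01 -9.91128098e-02  4.30000000e-02]]
```

Call:
jog_arm:
  plan:
    - [[0,0.26,0.107,0,0,0,-38.5],[0,0.26,0.107,0,0,0,-38.5],[0,0.26,0.107,0,0,0,-38.5],[0,0.26,0.107,0,0,0,-38.5],[0,0.26,0.107,0,0,0,-38.5],[0,0.26,0.107,0,0,0,-38.5],[0,0.26,0.107,0,0,0,-38.5],[0,0.26,0.107,0,0,0,-38.5],[0,0.26,0.107,0,0,0,-38.5]]

```text
clock: 14.5
tool_pos: [0.6402, 0.1505, 0.1152]
orientation: [180.0, 0.1, -1.4]
force: [0.8, 0.2, -1.2]
opening: 0.0398
gripper_force: 30.0
```

```bash
python3 - <<'E'
from h import *
im,c,o=shot("wrist","w5.png"); t=im.copy()
a=np.radians(-1.6); r=np.array([[np.cos(a),-np.sin(a)],[np.sin(a),np.cos(a)]])
p=[np.r_[np.array([.670,.152])+r@[sx*.061,sy*.05],.043] for sx,sy in((1,-1),(1,1),(-1,1),(-1,-1))]
cv2.polylines(t,[proj(c,p).astype(np.int32)],True,(0,255,0)); cv2.imwrite("pics/w5o.png",t[:,:,::-1])
E
python3 off.py .643,.152,.06,-1.5 .643,.152,.0125,-1.5
```

```text
at [0.6402 0.1504 0.1153] [ 1.8e+02  1.0e-01 -1.5e+00] q [ 30.  24. -10.  -0. -57.  58.] open 0.03968958739028597 14.55
[ 0.003 -0.002  0.057] turn [0.  0.1 0. ] rows 0.9
[ 0.003 -0.002  0.104] turn [0.  0.1 0. ] rows 1.7
```

View pics/w5o.png

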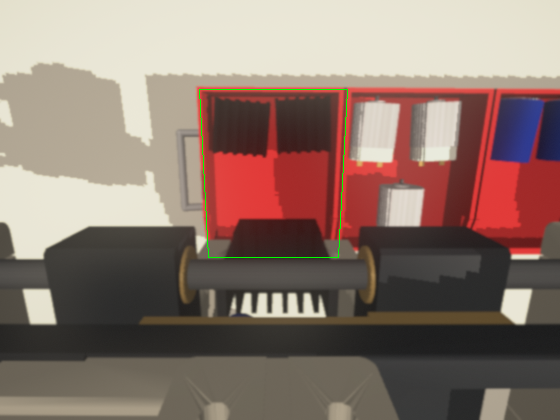

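The overlay matches the heat-sink bin (edges 202–346), so I'll lower straight in.

Call:
jog_arm:
  plan:
    - [[0,0.003,-0.002,0,0,0,0],[0,0.003,-0.002,0.05,0,0,0],[0,0.003,-0.002,0.08,0,0,0],[0,0.003,-0.002,0.098,0,0,0],[0,0.003,-0.002,0.104,0,0,0],[0,0.003,-0.002,0.104,0,0,0],[0,0.003,-0.002,0.104,0,0,0],[0.51,0.003,-0.002,0.104,0,0,0],[0.51,0.003,-0.002,0.104,0,0,0],[0.51,0.003,-0.002,0.104,0,0,0],[0.51,0.003,-0.002,0.104,0,0,0],[0.51,0.003,-0.002,0.06,0,0,0],[0.51,0.003,-0.002,0,0,0,0],[0.51,0.003,-0.002,-0.03,0,0,0],[0.51,0.003,-0.002,-0.03,0,0,0]]

```text
clock: 16.42
tool_pos: [0.6452, 0.152, 0.1488]
orientation: [-179.9, -0.2, -1.5]
force: [0.1, 0.1, -0.6]
opening: 0.0446
gripper_force: 0.0
```

```bash
python3 - <<'E'
from h import *
im,c,o=shot("wrist","w6.png"); print(o["force"])
E
python3 off.py .55,-.1,.17,-1.5 .429,-.313,.16,-45 
```

```text
[ 0.07940343  0.14702257 -0.62073246]
at [0.644  0.1517 0.1466] [-1.799e+02 -1.000e-01 -1.500e+00] q [ 30.  22.  -7.  -0. -60.  58.] open 0.04472152209511476 16.475
[-0.087  0.254 -0.023] turn [-0.1 -0.1 -0. ] rows 4.3
[-0.203  0.47  -0.013] turn [-0.1 -0.  43.5] rows 8.2
```

View pics/w6.png

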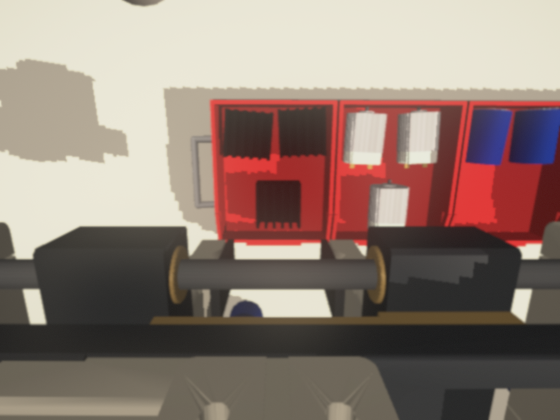

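The heat sink sits in its bin at (278,203). Next is the gear.

Call:
jog_arm:
  plan:
    - [[1,-0.203,0.47,-0.013,0,0,0],[1,-0.203,0.47,-0.013,0,0,0],[1,-0.203,0.47,-0.013,0,0,0],[1,-0.203,0.47,-0.013,0,0,0],[1,-0.203,0.47,-0.013,0,0,0],[1,-0.203,0.47,-0.013,0,0,0],[1,-0.203,0.47,-0.013,0,0,0],[1,-0.203,0.47,-0.013,0,0,0],[1,-0.203,0.47,-0.013,0,0,0],[1,-0.203,0.47,-0.013,0,0,0],[1,-0.203,0.47,-0.013,0,0,0],[1,-0.203,0.47,-0.013,0,0,0]]

```text
clock: 17.98
tool_pos: [0.4287, -0.312, 0.1584]
orientation: [-180.0, 0.1, -1.4]
force: [-0.3, 0.2, -0.3]
opening: 0.0875
gripper_force: 0.0
```

```bash
python3 - <<'E'
from h import *
im,c,o=shot("wrist","w7.png"); print("exp",proj(c,[.4286,-.3128,.012]))
hsv=cv2.cvtColor(im,cv2.COLOR_RGB2HSV); m=((hsv[...,0]>12)&(hsv[...,0]<32)&(hsv[...,1]>130)).astype(np.uint8); m[235:]=0
for k in cv2.findContours(m,0,1)[0]:
    if cv2.contourArea(k)>200:
        (u,v),r=cv2.minEnclosingCircle(k); W=on_plane(c,[(u,v),(u+r,v)],.012); print((u,v,r),np.round(W,4))
E
python3 off.py .429,-.313,.1,-1.5 .429,-.313,.0045,-1.5
```

```text
exp [[277.67345464 197.72823316]]
(276.3070068359375, 194.32455444335938, 19.35250473022461) [[ 0.432  -0.3116  0.012 ]
 [ 0.4315 -0.3303  0.012 ]]
(348.5033264160156, 90.47682189941406, 21.529006958007812) [[ 0.5253 -0.3786  0.012 ]
 [ 0.5248 -0.3979  0.012 ]]
at [ 0.4287 -0.3121  0.1584] [ 1.8e+02  1.0e-01 -1.4e+00] q [-15.  10. -23.   0. -57. 103.] open 0.08809506530515748 18.025
[0.    0.001 0.06 ] turn [0.  0.1 0.1] rows 1.0
[0.001 0.001 0.155] turn [0.  0.1 0.1] rows 2.5
```

View pics/w7.png

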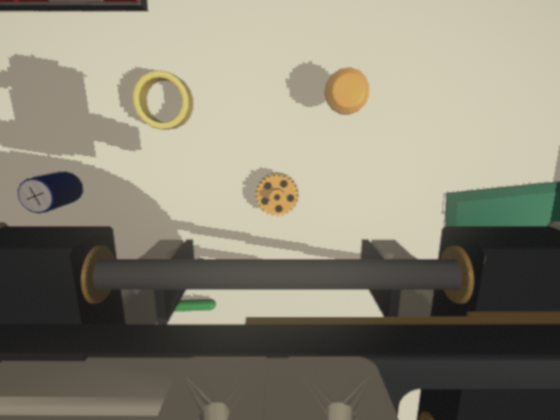

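The gear, toothed with five holes, is at (277,194), which maps to (0.431, −0.312). The knob is at (348,90), well clear.

Call:
jog_arm:
  plan:
    - [[1,0.003,0,0.06,0,0,0],[1,0.003,0,0.11,0,0,0],[1,0.003,0,0.143,0,0,0],[1,0.003,0,0.155,0,0,0],[1,0.003,0,0.155,0,0,0],[0,0.003,0,0.155,0,0,0],[0,0.003,0,0.155,0,0,0],[0,0.003,0,0.155,0,0,0],[0,0.003,0,0.155,0,0,0],[0,0.003,0,0.155,0,0,0],[0,0.003,0,0.155,0,0,0],[0,0.003,0,0.1,0,0,0],[0,0.003,0,0.04,0,0,0],[0,0.003,0,0.04,0,0,0],[0,0.003,0,0.04,0,0,0]]

```text
clock: 19.9
tool_pos: [0.4306, -0.3128, 0.1182]
orientation: [-180.0, 0.1, -1.6]
force: [-0.7, 0.2, -2.2]
opening: 0.0404
gripper_force: 30.0
```

```bash
python3 off.py .636,-.152,.12,-1.5 .636,-.152,.0125,-1.5
```

```text
at [ 0.4306 -0.3128  0.1182] [-1.8e+02  1.0e-01 -1.6e+00] q [-15.  13. -26.  -0. -52. 103.] open 0.04038031511089171 19.9
[ 0.201 -0.166 -0.001] turn [-0.   0.1 -0.1] rows 4.2
[ 0.201 -0.166  0.107] turn [-0.   0.1 -0.1] rows 4.5
```

Call:
jog_arm:
  plan:
    - [[0,0.201,-0.166,0,0,0,0],[0,0.201,-0.166,0,0,0,0],[0,0.201,-0.166,0,0,0,0],[0,0.201,-0.166,0,0,0,0],[0,0.201,-0.166,0,0,0,0],[0,0.201,-0.166,0,0,0,0],[0,0.201,-0.166,0,0,0,0],[0,0.201,-0.166,0,0,0,0]]

```text
clock: 20.9
tool_pos: [0.6354, -0.1535, 0.1183]
orientation: [180.0, 0.1, -1.6]
force: [-0.0, -0.9, -1.4]
opening: 0.0404
gripper_force: 30.0
```

```bash
python3 - <<'E'
from h import *
im,c,o=shot("wrist","w8.png"); t=im.copy()
a=np.radians(-1.7); r=np.array([[np.cos(a),-np.sin(a)],[np.sin(a),np.cos(a)]])
p=[np.r_[np.array([.6605,-.152])+r@[sx*.061,sy*.05],.043] for sx,sy in((1,-1),(1,1),(-1,1),(-1,-1))]
cv2.polylines(t,[proj(c,p).astype(np.int32)],True,(0,255,0)); cv2.imwrite("pics/w8o.png",t[:,:,::-1])
E
python3 off.py .636,-.152,.06,-1.5 .636,-.152,.0125,-1.5
```

```text
at [ 0.6357 -0.1535  0.1185] [ 1.8e+02  1.0e-01 -1.6e+00] q [  3.  23. -10.   0. -57.  85.] open 0.04043627280653089 20.95
[ 0.    -0.002  0.06 ] turn [ 0.   0.1 -0.1] rows 1.0
[ 0.    -0.002  0.107] turn [ 0.   0.1 -0.1] rows 1.7
```

View pics/w8o.png

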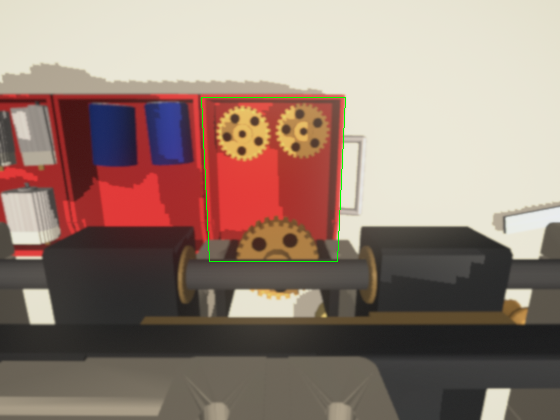

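The overlay matches the gear bin (201–345); the gear is held centrally.

Call:
jog_arm:
  plan:
    - [[0,0,-0.002,0,0,0,0],[0,0,-0.002,0.05,0,0,0],[0,0,-0.002,0.085,0,0,0],[0,0,-0.002,0.101,0,0,0],[0,0,-0.002,0.107,0,0,0],[0,0,-0.002,0.107,0,0,0],[0,0,-0.002,0.107,0,0,0],[0.51,0,-0.002,0.107,0,0,0],[0.51,0,-0.002,0.107,0,0,0],[0.51,0,-0.002,0.107,0,0,0],[0.51,0,-0.002,0.107,0,0,0],[0.51,0,-0.002,0.06,0,0,0],[0.51,0,-0.002,0,0,0,0],[0.51,0,-0.002,-0.04,0,0,0],[0.51,0,-0.002,-0.04,0,0,0]]

```text
clock: 22.82
tool_pos: [0.6388, -0.1507, 0.1628]
orientation: [180.0, -0.4, -1.5]
force: [0.6, 1.0, -0.4]
opening: 0.0449
gripper_force: 0.0
```

```bash
python3 - <<'E'
from h import *
im,c,o=shot("wrist","w9.png"); print(o["force"])
E
python3 off.py .441,-.1034,.16,-1.5
```

```text
[ 0.55652521  0.9846741  -0.37701391]
at [ 0.6374 -0.1505  0.1602] [-1.8e+02 -1.0e-01 -1.5e+00] q [  4.  21.  -7.   0. -61.  85.] open 0.04473774948070747 22.875
[-0.198 -0.042  0.001] turn [-0.  -0.1 -0. ] rows 3.2
```

View pics/w9.png

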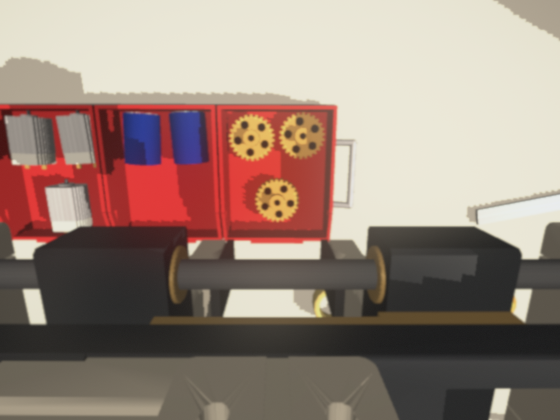

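The gear sits in its bin at (277,200). Next is the capacitor.

Call:
jog_arm:
  plan:
    - [[1,-0.198,-0.042,0,0,0,0],[1,-0.198,-0.042,0,0,0,0],[1,-0.198,-0.042,0,0,0,0],[1,-0.198,-0.042,0,0,0,0],[1,-0.198,-0.042,0,0,0,0],[1,-0.198,-0.042,0,0,0,0],[1,-0.198,-0.042,0,0,0,0],[1,-0.198,-0.042,0,0,0,0]]

```text
clock: 23.88
tool_pos: [0.4402, -0.1034, 0.1581]
orientation: [180.0, 0.1, -1.6]
force: [0.1, -0.3, -0.1]
opening: 0.0876
gripper_force: 0.0
```

```bash
python3 - <<'E'
from h import *
im,c,o=shot("wrist","w10.png"); print("exp top",proj(c,[[.441,-.1034,.045],[.441,-.1034,0]]))
hsv=cv2.cvtColor(im,cv2.COLOR_RGB2HSV); m=((hsv[...,0]>105)&(hsv[...,0]<135)&(hsv[...,1]>110)).astype(np.uint8); m[230:]=0
for k in cv2.findContours(m,0,1)[0]:
    if cv2.contourArea(k)>60:
        x,y,w,h=cv2.boundingRect(k); print((x,y,w,h)); print(on_plane(c,[(x,y+h/2),(x+w,y+h/2)],.045), on_plane(c,[(x+w/2,y)],.0))
E
python3 off.py .441,-.1034,.1,-1.5 .441,-.1034,.005,-1.5
```

```text
exp top [[276.62538429 204.62857592]
 [276.72069056 194.25286286]]
at [ 0.44   -0.1034  0.1581] [ 1.8e+02  1.0e-01 -1.6e+00] q [ 12.   3. -32.  -0. -55.  77.] open 0.08770402362528684 23.925
[ 0.001 -0.     0.059] turn [ 0.   0.1 -0.1] rows 1.0
[ 0.001 -0.     0.154] turn [ 0.   0.1 -0.1] rows 2.5
```

```bash
python3 - <<'E'
from h import *
im=cv2.imread("pics/w10.png"); _,c,o=shot("wrist")
g=cv2.medianBlur(cv2.cvtColor(im,cv2.COLOR_BGR2GRAY),3)[150:235,220:335]
h=cv2.HoughCircles(g,cv2.HOUGH_GRADIENT,1,30,param1=80,param2=12,minRadius=13,maxRadius=26)
for u,v,r in h[0]: print(u+220,v+150,r,on_plane(c,[(u+220,v+150),(u+220+r,v+150)],.045).round(4).tolist())
E
```

```text
275.5 202.5 15.8 [[0.4428, -0.1025, 0.045], [0.4424, -0.1162, 0.045]]
```

Capacitor top at (275.5,202.5), radius 14 mm for the silver disc, within 2 mm of the top-view estimate.

Call:
jog_arm:
  plan:
    - [[1,0.002,-0.001,0.05,0,0,0],[1,0.002,-0.001,0.1,0,0,0],[1,0.002,-0.001,0.14,0,0,0],[1,0.002,-0.001,0.153,0,0,0],[1,0.002,-0.001,0.153,0,0,0],[0,0.002,-0.001,0.153,0,0,0],[0,0.002,-0.001,0.153,0,0,0],[0,0.002,-0.001,0.153,0,0,0],[0,0.002,-0.001,0.153,0,0,0],[0,0.002,-0.001,0.153,0,0,0],[0,0.002,-0.001,0.153,0,0,0],[0,0.002,-0.001,0.153,0,0,0],[0,0.002,-0.001,0.1,0,0,0],[0,0.002,-0.001,0.04,0,0,0],[0,0.002,-0.001,0.04,0,0,0],[0,0.002,-0.001,0.04,0,0,0]]

```text
clock: 25.98
tool_pos: [0.4414, -0.1023, 0.1185]
orientation: [-180.0, 0.0, -1.5]
force: [-0.5, -0.0, -0.5]
opening: 0.0316
gripper_force: 30.0
```

```bash
python3 off.py .638,-.0505,.12,-1.5 .638,-.0505,.013,-1.5
```

```text
at [ 0.4414 -0.1023  0.1185] [-180.     0.    -1.5] q [ 12.   6. -35.  -0. -50.  77.] open 0.03161725347743713 25.975
[ 0.195 -0.057 -0.   ] turn [-0.  0. -0.] rows 3.3
[ 0.195 -0.057  0.107] turn [-0.  0. -0.] rows 3.7
```

Call:
jog_arm:
  plan:
    - [[0,0.195,-0.057,0,0,0,0],[0,0.195,-0.057,0,0,0,0],[0,0.195,-0.057,0,0,0,0],[0,0.195,-0.057,0,0,0,0],[0,0.195,-0.057,0,0,0,0],[0,0.195,-0.057,0,0,0,0],[0,0.195,-0.057,0,0,0,0]]

```text
clock: 26.85
tool_pos: [0.6371, -0.0509, 0.1185]
orientation: [180.0, 0.1, -1.5]
force: [-0.1, 0.4, 0.3]
opening: 0.0319
gripper_force: 30.0
```

```bash
python3 off.py .638,-.0505,.013,-1.5
```

```text
at [ 0.6371 -0.0509  0.1185] [ 1.8e+02  1.0e-01 -1.5e+00] q [ 13.  22. -12.  -0. -56.  76.] open 0.03191088028439181 26.85
[ 0.001 -0.     0.107] turn [ 0.   0.1 -0. ] rows 1.7
```

Call:
jog_arm:
  plan:
    - [[0,0,0,0.05,0,0,0],[0,0,0,0.085,0,0,0],[0,0,0,0.102,0,0,0],[0,0,0,0.108,0,0,0],[0,0,0,0.108,0,0,0],[0,0,0,0.108,0,0,0],[0.48,0,0,0.108,0,0,0],[0.48,0,0,0.108,0,0,0],[0.48,0,0,0.108,0,0,0],[0.48,0,0,0.108,0,0,0],[0.48,0,0,0.09,0,0,0],[0.48,0,0,0.05,0,0,0],[0.48,0,0,0,0,0,0],[0.48,0,0,-0.05,0,0,0],[0.48,0,0,-0.05,0,0,0],[0.48,-0.03,0.25,-0.05,0,0,0],[0.48,-0.03,0.25,-0.05,0,0,0],[0.48,-0.03,0.25,-0.05,0,0,0],[0.48,-0.03,0.25,-0.05,0,0,0],[0.48,-0.03,0.25,-0.05,0,0,0]]

```text
clock: 29.35
tool_pos: [0.5999, -0.3037, 0.1683]
orientation: [180.0, 0.1, -1.8]
force: [-0.6, 0.1, -0.3]
opening: 0.0421
gripper_force: 0.0
```

```bash
python3 - <<'E'
from h import *
a,_,o=shot("top"); b,_,o=shot("scene")
t=cv2.resize(a[135:280,100:450],(798,331)); s=cv2.resize(b[140:310,100:500],(635,268))
v=np.zeros((599,798,3),np.uint8); v[:331]=t; v[331:,:635]=s
cv2.imwrite("pics/fin.png",v[:,:,::-1]); print(o["tool_pos"],o["clock"])
E
```

```text
[ 0.60045969 -0.30204707  0.16833796] 29.4
```

View pics/fin.png

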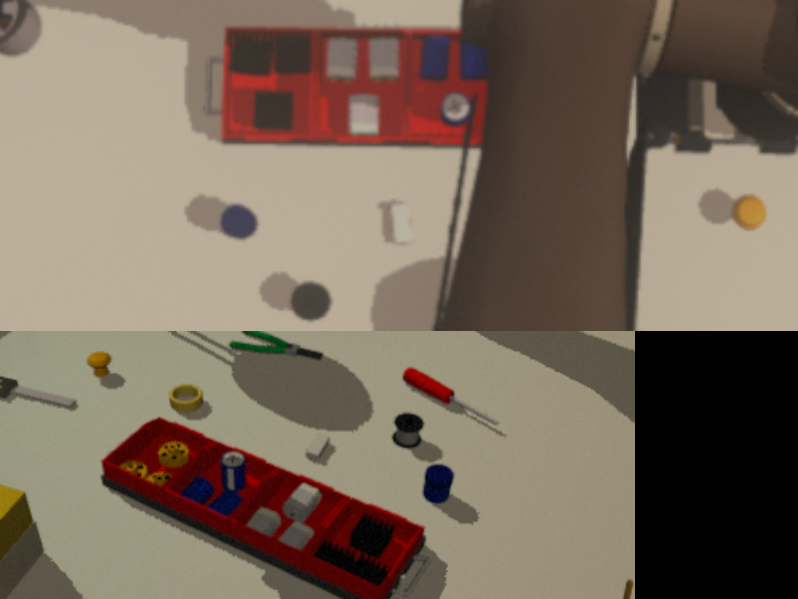

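All four parts are in their own bins: the capacitor stands at (455,108) in the crop, and the heat sink, motor and gear show in theirs. The knob and pot haven't moved, and the arm is clear.

```bash
python3 -c "
from plant import ctrl
print(ctrl.close_job())"
```

```text
the job is handed in; nothing more can be done
None
```

The motor, heat sink, gear and capacitor are each in the red bin with their own kind, the knob and paint pot were left where they were, and the job was handed in at about 29 s; the hand-in gave no verdict.

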